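Load the indexing turntable and hold its plunger out

ROBOT

A 7-joint arm with a two-finger parallel gripper is mounted at the origin on the work surface. World frame = base frame: x ahead of the robot, y to its left, z up, the work surface at z = 0. Lengths are in m, angles in degrees, forces in N, time in s.
With the tool pointing down it reaches from about 0.35 to 0.9 m from the base axis. Payload 8.1 kg.
Tool frame: the origin (TCP) lies midway between the tips of the shut fingers; the grasp point (between the pads) lies 19 mm behind it (bot.grip_depth is the distance from the TCP to the grasp point, in m); z points along the fingers, y is the direction in which the jaws open and shut (so a half turn about z gives the same grasp; the last joint's range is limited). The gripper opens to 85 mm and grips with 20 to 120 N. Pads are 22 mm wide; open, the fingers measure 114 mm over their backs; the gripper's body (76 mm by 85 mm) begins 54 mm behind the grasp point. The pads swing forward as they close: fully open they stand 13 mm farther back than shut.
Start: joints at [69.809, 24.895, 1.432, 90.138, -0.665, 64.973, -4.303], TCP at [0.154, -0.606, 0.205] pointing down, gripper open.
Joint ranges: [-149.89, 149.89], [-25.12, 119.58], [-72.63, 75.52], [4.76, 147.25], [-75.54, 255.54], [6.69, 114.76], [-157.13, 157.13]. Speed limits (degrees/s): [127.2, 127.2, 172.46, 172.46, 180, 180, 180].

INTERFACE

Orientations are given as [roll, pitch, yaw] about the fixed x, y, z axes, in that order (R = Rz(yaw) Ry(pitch) Rx(roll)).
In Python, from station import bot gives the robot as it stands.
- The arm moves only by the tool play_rows, never from a script. Its argument "commands" is text: rows parted by semicolons, each of 5 numbers parted by spaces: the closure, from -1 (fully open) to 1 (shut), so that 0 is half open, then the shift along the tool's x, y, z each as a share of 80 cm, from -1 to 1, then the turn about the tool's z as a share of pi/4 rad, from -1 to 1. In form: jaw x y z yaw; .... A call has 1 to 8 rows; each row is the pose to reach, as a shift and turn from the pose commanded when the call began, along the tool's axes at that moment; what a row does not reach only later rows make up. A row lasts 1/12 s, in which the tool goes at most 41.7 mm and 7.16 degrees, less where a joint would pass 70% of its speed; a pose out of reach is approached as far as the arm can. A call with a number of a shift or a turn outside -1 to 1 is refused whole. A call with a gripper value outside its range is refused whole. The fingers move at their own pace and stop on an object; "force" is the grip in N (left out, the last holds). Time passes only in rows, so rows that repeat a pose let the fingers close. It gives the time, the measured TCP pose, the force and the opening at its end, in the units of the state.
- bot.observe(): the state, without advancing time (a new reading comes with each control period).
- bot.capture(name): name is "side" or "top"; returns a dict with "color" (480x640x3 uint8, blue, green, red), "range_z" (480x640 float32, m along the optical axis (not along the pixel's ray), 0 where there is no reading), "mtx" (3x3 intrinsics, pixels), "k1" (the pictures are not rectified: a ray, as slopes to the right and down, at radius r is drawn at 1 + k1 r^2 times it, then the intrinsics apply), "R" (3x3) and "t" (3): a world point X has camera coordinates R X + t. Camera axes: x right, y down, z forward; pixel columns grow to the right and rows downward; lengths in m; the calibration is good to about 2 mm. A picture is of the moment at which its call begins.
- bot.sign_off(): hands the job in, once; it reports no verdict.
The state is a dict: "time": time; "joint_positions": joint angles; "qd": joint speeds; "joint_efforts": joint torques, N m; "tcp_pos": TCP position; "eef_rot": TCP orientation; "ft_force": force on the tool from outside, world axes, zero at the start; "wrist_torque": the same for the moment, N m; "width": finger opening in m.
Only numpy, scipy, OpenCV 4.12 (cv2) and the standard library are available. Lean on these libraries where they do the work, as an engineer would, in place of code of your own. Each camera call takes 0.05 s, during which the arm holds its last target.

TASK

Stand the two red-capped vials upright in the red tray and the blue-capped vial upright in the blue tray of the turntable, and let go of them. Then grip the yellow knob of the spring-loaded index plunger at the turntable's rim, pull it straight up as far as it goes so that its pin is clear of the hole, and finish while still holding it up there, so that I can turn the table. Leave the white-capped vial and everything else on the bench where it stands.

Things in the scene. Friction and masses are not known exactly. Their poses are not given: they have to be found in the camera images.
- turntable: Grey turntable (locked, does not turn) fixed to the bench: aluminium disc 310 mm in diameter, its top face 37 mm above the bench, two trays on it at 60 mm either side of the centre along its y. Origin: on the disc's axis, at bench level; z up. At its -y rim a dark steel bracket (up to 30 mm wide along x over a 60 mm wide foot, 199 mm from the axis at most, arm top 70 mm above the bench) carries the index plunger 140 mm from the axis.
- plunger_knob (a point): Centre of the yellow plunger knob: upright cylinder 30 mm in diameter, 26 mm tall, 140 mm from the turntable's axis along its -y, centre 113 mm above the bench when the pin is seated. Below the knob is a collar 14 mm wide, 3 mm tall, and an 8 mm pin; the brass guide sleeve (20 mm wide) ends 80 mm above the bench, 20 mm below the knob. The knob rises with the plunger.
- plunger (a joint): Travel of the index plunger straight up, m: 0 with the pin seated 10 mm deep in the hole of the disc, 0.018 fully back against its stop. A spring pulls it down with about 5 N at 0, rising to about 12 N at 0.018; it snaps down when let go.
- tray_red: Red plastic tray fixed on the turntable: open-topped, outside 125 mm (its x) by 85 mm (its y), 25 mm tall, walls and floor 3 mm thick. Origin: centre of its underside, which lies 37 mm above the bench; a vial standing in it has its foot 3 mm above this origin. Its axes are parallel to the turntable's; which of the two places it has varies.
- tray_blue: Blue plastic tray fixed on the turntable: open-topped, outside 125 mm (its x) by 85 mm (its y), 25 mm tall, walls and floor 3 mm thick. Origin: centre of its underside, which lies 37 mm above the bench; a vial standing in it has its foot 3 mm above this origin. Its axes are parallel to the turntable's; which of the two places it has varies.
- vial_red1_mid (a point): Middle (half-way up, 30.5 mm over its foot, on its axis) of a sample vial with a red screw cap: glass-like cylinder 28 mm in diameter all the way up, 61 mm tall (cap: the top 15 mm), about 40 g, standing upright on the bench at the start; z is its axis, up.
- vial_red2_mid (a point): Middle (half-way up, 30.5 mm over its foot, on its axis) of a sample vial with a red screw cap: glass-like cylinder 28 mm in diameter all the way up, 61 mm tall (cap: the top 15 mm), about 40 g, standing upright on the bench at the start; z is its axis, up.
- vial_blue_mid (a point): Middle (half-way up, 30.5 mm over its foot, on its axis) of a sample vial with a blue screw cap: glass-like cylinder 28 mm in diameter all the way up, 61 mm tall (cap: the top 15 mm), about 40 g, standing upright on the bench at the start; z is its axis, up.
- vial_white_mid (a point): Middle (half-way up, 30.5 mm over its foot, on its axis) of a sample vial with a white screw cap: glass-like cylinder 28 mm in diameter all the way up, 61 mm tall (cap: the top 15 mm), about 40 g, standing upright on the bench at the start; z is its axis, up. It stands among the others and must stay where it is.
- dishes: Two stacked petri dishes, 90 mm in diameter, 30 mm tall together; origin at the underside. Leave alone.
- tape: Orange roll of tape lying flat, 100 mm in diameter, 25 mm tall; origin at the underside. Leave alone.
- spray: White and red spray bottle, 72 mm in diameter, 200 mm tall; origin at the underside. Leave alone.
- beaker: Glass beaker, 72 mm in diameter, 90 mm tall; origin at the underside. Leave alone.
Mind the look-alikes: they are no part of the job. What is shaped like the part that bears vial_red2_mid but green or orange is not meant.

How it is judged (in metres and radians):
On the way, in this order (a step that is already met when the one before it is completed fails the run):
1. both red-capped vials stand upright in the red tray and the blue-capped vial in the blue tray, all let go, with the plunger still seated (x of vial_red1_mid in the frame of tray_red between -0.052 and 0.052 m and y of vial_red1_mid in the frame of tray_red between -0.032 and 0.032 m and z of vial_red1_mid in the frame of tray_red between 0.028 and 0.04 m and angle between each of vial_red1_mid, vial_red2_mid, vial_blue_mid's own z axis and vertical below 0.15 rad and contact force between the fingers and vial_red1 below 0.2 N and x of vial_red2_mid in the frame of tray_red between -0.052 and 0.052 m and y of vial_red2_mid in the frame of tray_red between -0.032 and 0.032 m and z of vial_red2_mid in the frame of tray_red between 0.028 and 0.04 m and contact force between the fingers and vial_red2 below 0.2 N and x of vial_blue_mid in the frame of tray_blue between -0.052 and 0.052 m and y of vial_blue_mid in the frame of tray_blue between -0.032 and 0.032 m and z of vial_blue_mid in the frame of tray_blue between 0.028 and 0.04 m and contact force between the fingers and vial_blue below 0.2 N and linear speed of each of vial_red1, vial_red2, vial_blue below 0.02 m/s and value of joint plunger below 0.003 m), for 0.2 s.
2. the plunger is pulled fully back by the gripper (value of joint plunger above 0.015 m and contact force between the fingers and plunger above 4 N), for 0.3 s.
At the end, for the whole second after the job is handed in: Both red-capped vials stand upright (within 0.15 rad) on the red tray's floor and the blue-capped one on the blue tray's, at rest, not touched by the fingers; the plunger is 15 mm or more up of its 18 mm, held by the fingers with over 4 N and propped by nothing else, through the last second (all of step 2 and x of vial_red1_mid in the frame of tray_red between -0.052 and 0.052 m and y of vial_red1_mid in the frame of tray_red between -0.032 and 0.032 m and z of vial_red1_mid in the frame of tray_red between 0.028 and 0.04 m and angle between each of vial_red1_mid, vial_red2_mid, vial_blue_mid's own z axis and vertical below 0.15 rad and contact force between the fingers and vial_red1 below 0.2 N and x of vial_red2_mid in the frame of tray_red between -0.052 and 0.052 m and y of vial_red2_mid in the frame of tray_red between -0.032 and 0.032 m and z of vial_red2_mid in the frame of tray_red between 0.028 and 0.04 m and contact force between the fingers and vial_red2 below 0.2 N and x of vial_blue_mid in the frame of tray_blue between -0.052 and 0.052 m and y of vial_blue_mid in the frame of tray_blue between -0.032 and 0.032 m and z of vial_blue_mid in the frame of tray_blue between 0.028 and 0.04 m and contact force between the fingers and vial_blue below 0.2 N and linear speed of each of vial_red1, vial_red2, vial_blue below 0.02 m/s and contact force between plunger and vial_red1 below 0.3 N and contact force between plunger and vial_red2 below 0.3 N and contact force between plunger and vial_blue below 0.3 N and contact force between plunger and dishes below 0.3 N and contact force between plunger and tape below 0.3 N and contact force between plunger and spray below 0.3 N and contact force between plunger and beaker below 0.3 N and contact force between plunger and vial_white below 0.3 N); the arm keeps its last pose, push and grip.
It fails at once if the white-capped vial is moved by more than 20 mm or tipped (distance of vial_white_mid from where it was at the start of the episode above 0.02 m or angle between vial_white_mid's own z axis and vertical above 0.3 rad).
It fails at once if the dishes, tape, spray bottle or beaker are moved by more than 20 mm or tipped (distance of any of dishes, tape, spray, beaker from where it was at the start of the episode above 0.02 m or angle between any of dishes, tape, spray, beaker's own z axis and vertical above 0.3 rad).
It also fails if it takes over 72 s, if anything falls off the work surface, if the arm or the gripper's body presses on something with over 40 N, if the wrist force passes 120 N, or if a joint passes its speed limit or range.

## Working session

There is one attempt and no reset: what is moved stays moved. The work goes in short steps, Python scripts to look and compute and a tool call to move; the robot and the scene stay as the last step left them, time stands still between calls to the robot, and variables do not carry over. Pictures are saved under pics/ and viewed, and the job is handed in when it is done.

Besides the shell and the picture viewer there is one more tool, called after "Emit:" by a JSON object that holds its "fn" and its "kwargs". play_rows: Moves the arm, as the interface text tells. Its arguments: {"type":"object","properties":{"commands":{"type":"string"},"force":{"type":"number"}},"required":["commands"]}

```bash
mkdir -p pics; cat > h.py <<'E'
import numpy as np, cv2
from station import bot
def cap(n,fn=None):
    c=bot.capture(n)
    if fn: cv2.imwrite('pics/'+fn,c['color'])
    return c
def world(c,us,vs,zs=None,plane=None):
    us=np.atleast_1d(us).astype(float);vs=np.atleast_1d(vs).astype(float)
    K=np.array(c['mtx']);R=np.array(c['R']);t=np.array(c['t']).ravel()
    xd=(us-K[0,2])/K[0,0];yd=(vs-K[1,2])/K[1,1]
    x,y=xd.copy(),yd.copy()
    for _ in range(20):
        f=1+c['k1']*(x*x+y*y);x=xd/f;y=yd/f
    d=np.stack([x,y,np.ones_like(x)],1)
    if plane is None:
        return (d*np.asarray(zs)[:,None]-t)@R
    o=-R.T@t; w=d@R
    s=(plane-o[2])/w[:,2]
    return o+w*s[:,None]
E
python3 - <<'E'
from h import *
print(bot.observe())
for n in('side','top'):
    c=cap(n,n+'0.png'); print(n,c['mtx'],c['k1'],c['R'],c['t'],(-np.array(c['R']).T@np.array(c['t']).ravel()))
E
```

```text
{'time': 0.0, 'joint_positions': array([69.8090473 , 24.93683813,  1.43039188, 90.18864682, -0.66445129,
       64.97536955, -4.3030797 ]), 'qd': array([-0.02089894, -0.03202115,  0.02956321, -0.00897881, -0.02303375,
        0.03772133,  0.03315243]), 'joint_efforts': array([-7.85491775e-04, -6.70478582e+01,  1.02454092e+00, -3.16211665e+01,
        1.55976933e-02,  1.26896863e-02, -4.96057424e-06]), 'tcp_pos': array([ 0.15431205, -0.60507646,  0.20462481]), 'eef_rot': array([-1.79907826e+02,  8.34890171e-03,  1.43087392e+01]), 'ft_force': array([ 0.71793842,  0.42968083, -0.03722395]), 'wrist_torque': array([ 0.0040563 ,  0.05340759, -0.01306992]), 'width': 0.08539416584755725}
side [[521.51222314   0.         324.11876577]
 [  0.         521.51222314 231.3759473 ]
 [  0.           0.           1.        ]] -0.15372218213159886 [[ 0.98841065 -0.15150738  0.00948151]
 [-0.07136611 -0.51889156 -0.85185587]
 [ 0.13398232  0.84130676 -0.52369044]] [-0.57346987  0.09132209  1.14884243] [ 0.41941646 -1.00602755  0.68486842]
top [[441.64904616   0.         322.80141794]
 [  0.         441.64904616 243.27950466]
 [  0.           0.           1.        ]] -0.0861945934908966 [[ 0.01975683 -0.99948841  0.02515129]
 [-0.98883809 -0.02324969 -0.14716892]
 [ 0.14767839 -0.02196296 -0.98879155]] [-0.05413519  0.56794736  1.19757032] [ 0.38582226 -0.01460071  1.26909318]
```

View pics/top0.png

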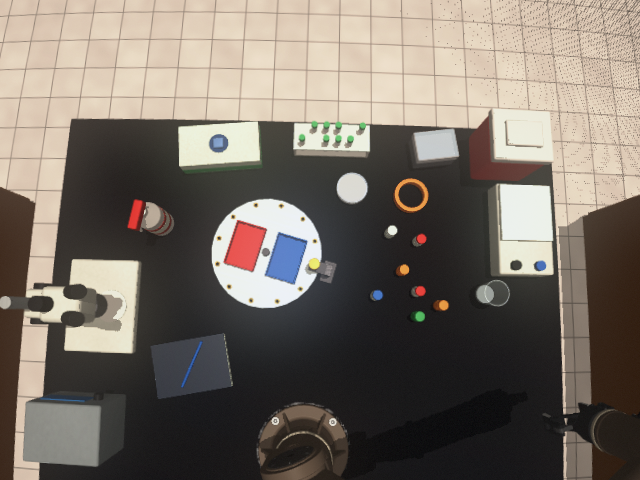

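View pics/side0.png

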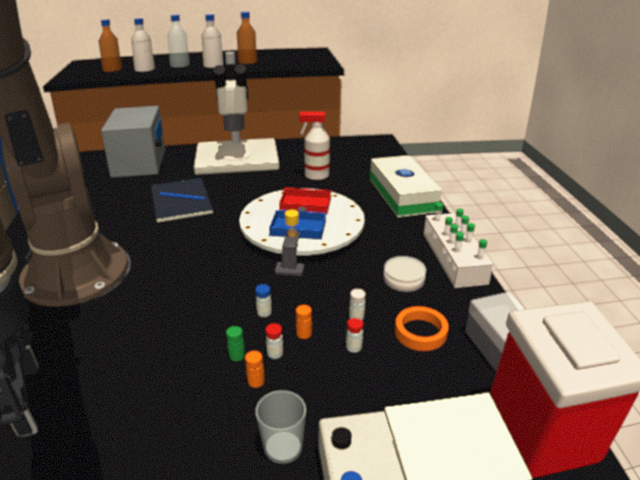

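The top view shows red caps at (421,239) and (420,291), a blue cap at (377,295), and a white cap at (391,231). The orange caps at (404,269) and (443,305) and the green one at (420,316) are look-alikes. The red tray is at (246,246), the blue tray at (286,258) and the yellow knob at (314,265). I'll measure these next and enlarge a crop to confirm.

```bash
python3 - <<'E'
from h import *
c=cap('top');im=c['color'];Z=c['range_z']
cv2.imwrite('pics/crop1.png',cv2.resize(im[200:340,200:480],None,fx=2.8,fy=2.8,interpolation=cv2.INTER_CUBIC))
hsv=cv2.cvtColor(im,cv2.COLOR_BGR2HSV)
H,S,V=[hsv[...,i].astype(int) for i in range(3)]
masks={'red':((H<6)|(H>174))&(S>150)&(V>80),'blue':(H>100)&(H<125)&(S>130)&(V>80),'yellow':(H>20)&(H<34)&(S>130)&(V>100),'orange':(H>7)&(H<19)&(S>170)&(V>100),'green':(H>50)&(H<75)&(S>120)&(V>60),'white':(S<60)&(V>130)}
yy,xx=np.mgrid[:480,:640]
for k,m in masks.items():
    n,l,st,ce=cv2.connectedComponentsWithStats(m.astype(np.uint8))
    for i in range(1,n):
        if st[i,4]<25 or not(200<ce[i][0]<520 and 170<ce[i][1]<335): continue
        s=(l==i)&(Z>0); P=world(c,xx[s],yy[s],Z[s]); 
        zt=np.percentile(P[:,2],90); T=P[P[:,2]>zt-.006]
        print(k,ce[i].round(1),st[i].tolist(),'ztop %.3f'%zt,'mid',((T.min(0)+T.max(0))/2).round(4),'mean',T.mean(0).round(4),'ext',np.ptp(T,axis=0).round(3), world(c,*ce[i],plane=.061)[0].round(4))
E
```

```text
red [244.8 246.3] [224, 223, 41, 47, 1156] ztop 0.045 mid [0.5557 0.1757 0.054 ] mean [0.5561 0.1764 0.0433] ext [0.131 0.107 0.03 ] [0.5528 0.1737 0.061 ]
red [421.  238.3] [416, 233, 11, 11, 84] ztop 0.064 mid [ 0.5859 -0.3175  0.0624] mean [ 0.5862 -0.3165  0.0618] ext [0.026 0.027 0.008] [ 0.5867 -0.3161  0.061 ]
red [420.1 290.6] [415, 286, 11, 10, 87] ztop 0.064 mid [ 0.4397 -0.3127  0.0629] mean [ 0.4403 -0.3117  0.062 ] ext [0.022 0.027 0.009] [ 0.441 -0.312  0.061]
blue [286.3 258.8] [267, 236, 40, 47, 1148] ztop 0.045 mid [0.5223 0.0583 0.054 ] mean [0.5229 0.0589 0.0427] ext [0.13  0.106 0.031] [0.5207 0.058  0.061 ]
blue [377.6 294.5] [373, 290, 10, 10, 83] ztop 0.065 mid [ 0.4268 -0.1938  0.0634] mean [ 0.4269 -0.1932  0.0622] ext [0.022 0.025 0.009] [ 0.4281 -0.1942  0.061 ]
yellow [313.7 263.6] [309, 259, 10, 10, 80] ztop 0.130 mid [ 0.5029 -0.017   0.1286] mean [ 0.5027 -0.0176  0.1274] ext [0.024 0.023 0.009] [ 0.5092 -0.0177  0.061 ]
orange [415.  193.7] [395, 178, 33, 32, 230] ztop 0.029 mid [ 0.7251 -0.2972  0.0287] mean [ 0.7242 -0.3078  0.0267] ext [0.094 0.096 
[... 818 characters left out ...]
[0.088 0.088 0.011] [ 0.7278 -0.1199  0.061 ]
white [265.7 253.6] [212, 199, 110, 109, 6263] ztop 0.041 mid [0.5411 0.1176 0.0809] mean [0.5364 0.1191 0.0388] ext [0.307 0.305 0.091] [0.5338 0.1152 0.061 ]
white [391.8 229.9] [387, 225, 10, 10, 74] ztop 0.065 mid [ 0.6083 -0.2327  0.0628] mean [ 0.608  -0.2334  0.0625] ext [0.023 0.026 0.007] [ 0.6087 -0.2336  0.061 ]
white [328.  269.7] [325, 264, 7, 12, 50] ztop 0.074 mid [ 0.493  -0.0568  0.0713] mean [ 0.4927 -0.0569  0.0711] ext [0.03  0.016 0.007] [ 0.4933 -0.057   0.061 ]
white [484.9 293.6] [477, 285, 17, 18, 236] ztop 0.088 mid [ 0.4347 -0.4861  0.0899] mean [ 0.4356 -0.4842  0.0889] ext [0.046 0.012 0.015] [ 0.4353 -0.4951  0.061 ]
```

View pics/crop1.png

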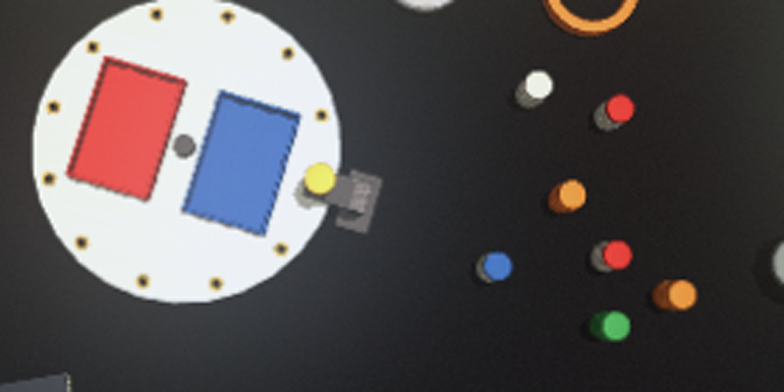

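The crop shows the two plain red caps, the blue one and the white one. The orange and green look-alikes are separate and differ in colour.

- **Vials:** red1 (0.586,-0.3165), red2 (0.4405,-0.312), blue (0.4275,-0.194)
- **Trays:** red centre (0.5555,0.176), blue centre (0.5225,0.0585), turntable yaw about -15°
- **Knob:** (0.503,-0.017)

The current jaw direction (yaw 14°) clears all the neighbouring vials.

```bash
cat > go.py <<'E'
import sys
from h import *
from scipy.spatial.transform import Rotation as Ro
s=bot.observe();R=Ro.from_euler('xyz',s['eef_rot'],degrees=True).as_matrix();p=s['tcp_pos']
print('t',s['time'],'tcp',p.round(4),'rpy',s['eef_rot'].round(2),'w',round(s['width'],4),'F',s['ft_force'].round(1),'q',s['joint_positions'].round(0))
for a in sys.argv[1:]:
    d=R.T@(np.array([float(v) for v in a.split(',')])-p)
    print(a,'share',(d/.8).round(4),'rows',np.ceil(np.linalg.norm(d)/.0417))
E
python3 go.py .586,-.3165,.2 .586,-.3165,.12 .586,-.3165,.026
```

```text
t 0.15 tcp [ 0.1544 -0.6052  0.2048] rpy [-1.7993e+02  1.0000e-02  1.4310e+01] w 0.0856 F [-1.1 -0.4  0.3] q [70. 25.  1. 90. -1. 65. -4.]
.586,-.3165,.2 share [ 0.612  -0.2163  0.0062] rows 13.0
.586,-.3165,.12 share [ 0.612  -0.2162  0.1062] rows 13.0
.586,-.3165,.026 share [ 0.612  -0.216   0.2237] rows 14.0
```

Emit:
{"fn": "play_rows", "kwargs": {"commands": "-0.1 0.612 -0.216 0.006 0;-0.1 0.612 -0.216 0.006 0;-0.1 0.612 -0.216 0.006 0;-0.1 0.612 -0.216 0.006 0;-0.1 0.612 -0.216 0.006 0;-0.1 0.612 -0.216 0.006 0;-0.1 0.612 -0.216 0.006 0;-0.1 0.612 -0.216 0.006 0", "force": 30}}

```text
time: 0.82
tcp_pos: [0.4329, -0.4189, 0.2022]
eef_rot: [-180.0, 0.0, 14.3]
ft_force: [0.7, -1.0, -0.1]
width: 0.0468
```

```bash
python3 go.py .586,-.3165,.12 .586,-.3165,.026
```

```text
t 0.8167 tcp [ 0.4329 -0.4189  0.2022] rpy [-1.7999e+02  1.0000e-02  1.4300e+01] w 0.0468 F [ 0.7 -1.  -0.1] q [ 42.  23.  -4.  93.   2.  64. -38.]
.586,-.3165,.12 share [ 0.2171 -0.0768  0.1027] rows 5.0
.586,-.3165,.026 share [ 0.2171 -0.0768  0.2202] rows 7.0
```

Emit:
{"fn": "play_rows", "kwargs": {"commands": "-0.1 0.217 -0.077 0.08 0;-0.1 0.217 -0.077 0.08 0;-0.1 0.217 -0.077 0.08 0;-0.1 0.217 -0.077 0.08 0;-0.1 0.217 -0.077 0.08 0;-0.1 0.217 -0.077 0.08 0;-0.1 0.217 -0.077 0.12 0;-0.1 0.217 -0.077 0.12 0"}}

```text
time: 1.48
tcp_pos: [0.582, -0.3162, 0.1013]
eef_rot: [-179.7, 0.3, 14.4]
ft_force: [-0.8, -0.3, -1.7]
width: 0.0472
```

```bash
python3 go.py .586,-.3165,.026; python3 - <<'E'
from h import *
for n in('side','top'):
    c=cap(n); s=(slice(250,400),slice(250,450)) if n=='side' else (slice(190,340),slice(340,480))
    cv2.imwrite(f'pics/{n}1.png',cv2.resize(c['color'][s],None,fx=3.5,fy=3.5,interpolation=cv2.INTER_CUBIC))
E
```

```text
t 1.4833 tcp [ 0.582  -0.3162  0.1013] rpy [-179.74    0.34   14.38] w 0.0472 F [-0.8 -0.3 -1.7] q [ 27.  34.  -5.  90.   4.  56. -55.]
.586,-.3165,.026 share [0.0053 0.002  0.0941] rows 2.0
```

View pics/side1.png

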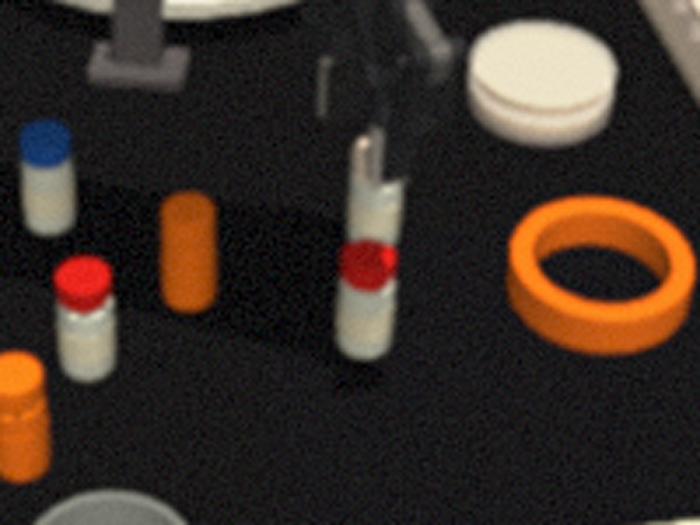

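The side crop shows the gripper above red1, whose cap is at crop (368,262). There is clear space around it, so I'll descend.

Emit:
{"fn": "play_rows", "kwargs": {"commands": "-0.1 0.005 0.001 0.03 0;-0.1 0.005 0.001 0.03 0;-0.1 0.005 0.001 0.06 0;-0.1 0.005 0.001 0.094 0;-0.1 0.005 0.001 0.094 0;-0.1 0.005 0.001 0.094 0"}}

```text
time: 2.08
tcp_pos: [0.5877, -0.3177, 0.0315]
eef_rot: [-179.9, 0.1, 14.3]
ft_force: [0.3, 0.1, 1.0]
width: 0.0471
```

```bash
python3 go.py .586,-.3165,.026; python3 - <<'E'
from h import *
for n in('side','top'):
    c=cap(n); s=(slice(250,400),slice(250,450)) if n=='side' else (slice(190,340),slice(340,480))
    cv2.imwrite(f'pics/{n}2.png',cv2.resize(c['color'][s],None,fx=3.5,fy=3.5,interpolation=cv2.INTER_CUBIC))
E
```

```text
t 2.0833 tcp [ 0.5877 -0.3177  0.0315] rpy [-1.7993e+02  1.0000e-01  1.4270e+01] w 0.0471 F [0.3 0.1 1. ] q [ 27.  39.  -5.  93.   4.  49. -55.]
.586,-.3165,.026 share [-0.0016 -0.002   0.0069] rows 1.0
```

View pics/side2.png

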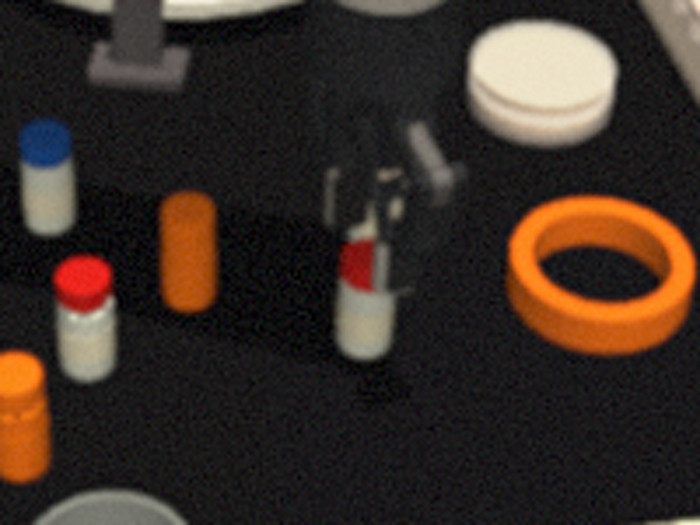

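Red1 is between the fingers, but the near finger looks a little to the right. I'll check against the side camera before closing.

```bash
python3 - <<'E'
from h import *
c=cap('side');im=c['color'];Z=c['range_z']
hsv=cv2.cvtColor(im,cv2.COLOR_BGR2HSV);H,S,V=[hsv[...,i].astype(int) for i in range(3)]
def rep(n,m,zc=True):
    yy,xx=np.where(m&(Z>0));P=world(c,xx,yy,Z[yy,xx]);print(n,len(P),'px',xx.min(),xx.max(),yy.min(),yy.max(),'mean',P.mean(0).round(4),'min',np.percentile(P,5,axis=0).round(4),'max',np.percentile(P,95,axis=0).round(4))
yy,xx=np.mgrid[:480,:640]
red=((H<6)|(H>174))&(S>120)&(V>50)
rep('red1',red&(abs(xx-355)<18)&(abs(yy-325)<25))
rep('red2',red&(abs(xx-274)<14)&(abs(yy-330)<20))
rep('blue',(H>100)&(H<125)&(S>110)&(V>50)&(abs(xx-263)<14)&(abs(yy-291)<14))
def proj(X):
    p=np.array(c['R'])@X+np.array(c['t']).ravel();x,y=p[:2]/p[2];f=1+c['k1']*(x*x+y*y);K=np.array(c['mtx']);return K[0,0]*x*f+K[0,2],K[1,1]*y*f+K[1,2]
print([ (round(a),round(b)) for a,b in [proj(np.array(v)) for v in [(.586,-.3165,.0),(.586,-.3165,.061),(.5877,-.3177,.0315),(.44,-.312,0),(.44,-.312,.061)]]])
# finger pixels: depth in crop
for v in (318,325,330): print(v,[ (u,*world(c,u,v,[Z[v,u]])[0].round(3)) for u in range(346,374,3)])
E
```

```text
red1 140 px 347 357 319 332 mean [ 0.5815 -0.3193  0.056 ] min [ 0.5734 -0.3446  0.0411] max [ 0.589  -0.3035  0.0788]
red2 245 px 265 282 322 339 mean [ 0.4412 -0.3041  0.0483] min [ 0.428  -0.3259 -0.0008] max [ 0.4548 -0.2322  0.0617]
blue 171 px 255 270 284 297 mean [ 0.4277 -0.1894  0.0508] min [ 0.4154 -0.2081 -0.0018] max [ 0.4399 -0.1053  0.0605]
[(353, 346), (354, 322), (355, 334), (274, 353), (273, 328)]
318 [(346, np.float64(0.589), np.float64(-0.232), np.float64(-0.003)), (349, np.float64(0.593), np.float64(-0.24), np.float64(0.003)), (352, np.float64(0.583), np.float64(-0.307), np.float64(0.062)), (355, np.float64(0.589), np.float64(-0.306), np.float64(0.06)), (358, np.float64(0.584), np.float64(-0.348), np.float64(0.097)), (361, np.float64(0.587), np.float64(-0.357), np.float64(0.105)), (364, np.float64(0.589), np.float64(-0.371), np.float64(0.116)), (367, np.float64(0.592), np.float64(-0.377), np.float64(0.121)), (370, np.float64(0.599), np.float64(-0.371), np.float64(0.115)), (373, np.float64(0.604), np.float64(-0.371), np.float64(0.114))]
325 [(346, np.float64(0.584)
[... 574 characters left out ...]
4(0.637), np.float64(-0.263), np.float64(-0.001))]
330 [(346, np.float64(0.582), np.float64(-0.269), np.float64(-0.002)), (349, np.float64(0.575), np.float64(-0.325), np.float64(0.051)), (352, np.float64(0.579), np.float64(-0.329), np.float64(0.053)), (355, np.float64(0.585), np.float64(-0.329), np.float64(0.052)), (358, np.float64(0.585), np.float64(-0.348), np.float64(0.07)), (361, np.float64(0.59), np.float64(-0.352), np.float64(0.073)), (364, np.float64(0.594), np.float64(-0.356), np.float64(0.076)), (367, np.float64(0.6), np.float64(-0.354), np.float64(0.073)), (370, np.float64(0.627), np.float64(-0.278), np.float64(0.001)), (373, np.float64(0.633), np.float64(-0.278), np.float64(0.0))]
```

The finger position agrees with the expected geometry, so I'll finish the descent and close.

Emit:
{"fn": "play_rows", "kwargs": {"commands": "-0.1 -0.002 -0.002 0.007 0;-0.1 -0.002 -0.002 0.007 0;1 -0.002 -0.002 0.007 0;1 -0.002 -0.002 0.007 0;1 -0.002 -0.002 0.007 0;1 -0.002 -0.002 0.007 0;1 -0.002 -0.002 0.007 0;1 -0.002 -0.002 0.007 0", "force": 30}}

```text
time: 2.9
tcp_pos: [0.587, -0.3165, 0.0261]
eef_rot: [180.0, -0.0, 14.3]
ft_force: [-1.4, 1.3, 6.1]
width: 0.0261
```

```bash
python3 go.py .586,-.317,.21 .5845,.168,.21 
```

```text
t 2.9 tcp [ 0.587  -0.3165  0.0261] rpy [ 1.7998e+02 -2.0000e-02  1.4310e+01] w 0.0261 F [-1.4  1.3  6.1] q [ 27.  39.  -5.  93.   4.  48. -56.]
.586,-.317,.21 share [-0.0013  0.0003 -0.2299] rows 5.0
.5845,.168,.21 share [ 0.1468 -0.5876 -0.2301] rows 13.0
```

Emit:
{"fn": "play_rows", "kwargs": {"commands": "1 0 0 -0.02 0;1 0 0 -0.05 0;1 0 0 -0.1 0;1 0 0 -0.15 0;1 0 0 -0.2 0;1 0 0 -0.23 0;1 0 0 -0.23 0;1 0 0 -0.23 0"}}

```text
time: 3.57
tcp_pos: [0.5876, -0.3169, 0.2112]
eef_rot: [179.9, -0.1, 14.3]
ft_force: [-0.7, 1.3, -1.3]
width: 0.0264
```

```bash
python3 go.py .5845,.168,.21; python3 - <<'E'
from h import *
c=cap('side'); 
cv2.imwrite(f'pics/side3.png',cv2.resize(c['color'][150:400,220:470],None,fx=2.4,fy=2.4,interpolation=cv2.INTER_CUBIC))
E
```

```text
t 3.5667 tcp [ 0.5876 -0.3169  0.2112] rpy [ 1.7988e+02 -1.4000e-01  1.4300e+01] w 0.0264 F [-0.7  1.3 -1.3] q [ 27.  29.  -5.  83.   3.  68. -54.]
.5845,.168,.21 share [ 1.460e-01 -5.883e-01  5.000e-04] rows 12.0
```

View pics/side3.png

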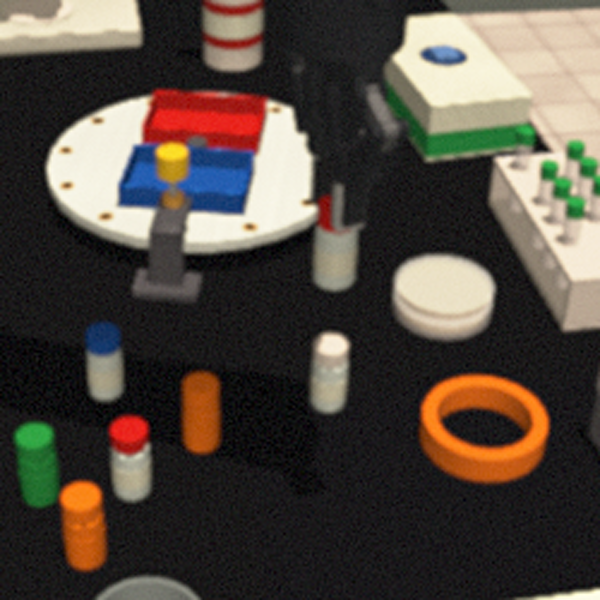

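Red1 is held upright in the gripper, and white is still standing where it was. I'll carry red1 to the red tray.

Emit:
{"fn": "play_rows", "kwargs": {"commands": "1 0.146 -0.588 0 0;1 0.146 -0.588 0 0;1 0.146 -0.588 0 0;1 0.146 -0.588 0 0;1 0.146 -0.588 0 0;1 0.146 -0.588 0 0;1 0.146 -0.588 0 0;1 0.146 -0.588 0 0"}}

```text
time: 4.28
tcp_pos: [0.5831, 0.0186, 0.2075]
eef_rot: [-180.0, 0.2, 14.3]
ft_force: [0.3, 0.1, -1.4]
width: 0.0259
```

```bash
python3 go.py .5845,.168,.15
```

```text
t 4.2833 tcp [0.5831 0.0186 0.2075] rpy [-179.97    0.19   14.31] w 0.0259 F [ 0.3  0.1 -1.4] q [  1.  22. -11.  95.   4.  64. -87.]
.5845,.168,.15 share [ 0.0481 -0.1805  0.0718] rows 4.0
```

Emit:
{"fn": "play_rows", "kwargs": {"commands": "1 0.048 -0.18 0 0;1 0.048 -0.18 0 0;1 0.048 -0.18 0.03 0;1 0.048 -0.18 0.06 0;1 0.048 -0.18 0.08 0;1 0.048 -0.18 0.08 0;1 0.048 -0.18 0.08 0;1 0.048 -0.18 0.08 0"}}

```text
time: 4.95
tcp_pos: [0.5867, 0.1643, 0.1457]
eef_rot: [180.0, 0.0, 14.2]
ft_force: [0.2, 0.5, 0.6]
width: 0.0262
```

```bash
python3 go.py .5845,.168,.068; python3 - <<'E'
from h import *
c=cap('side'); 
cv2.imwrite(f'pics/side4.png',cv2.resize(c['color'][130:290,220:400],None,fx=3.5,fy=3.5,interpolation=cv2.INTER_CUBIC))
c=cap('top'); 
cv2.imwrite(f'pics/top4.png',cv2.resize(c['color'][180:320,190:390],None,fx=3.5,fy=3.5,interpolation=cv2.INTER_CUBIC))
E
```

```text
t 4.95 tcp [0.5867 0.1643 0.1457] rpy [1.7995e+02 2.0000e-02 1.4200e+01] w 0.0262 F [0.2 0.5 0.6] q [ -12.   27.  -13.   96.    7.   58. -103.]
.5845,.168,.068 share [-0.0015 -0.0052  0.0971] rows 2.0
```

View pics/side4.png

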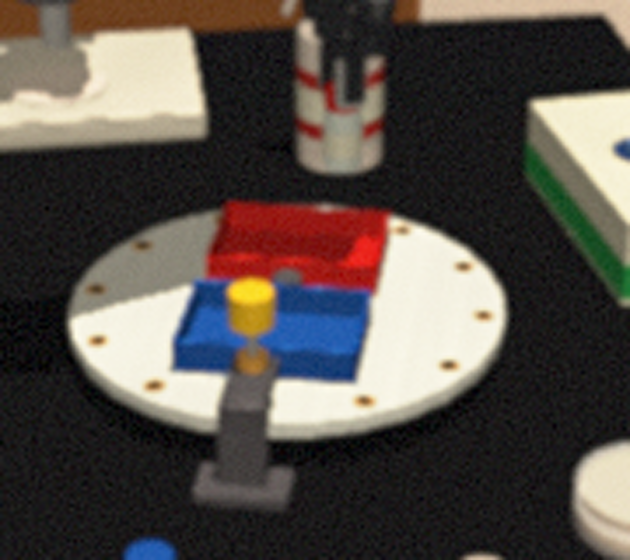

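View pics/top4.png

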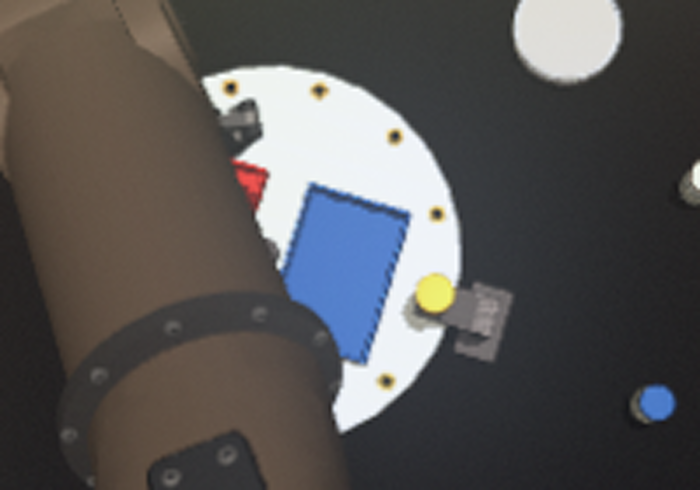

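Red1 is held above the red tray, with the vial foot at side crop (340,165). The path to the tray is clear, so I'll lower it.

Emit:
{"fn": "play_rows", "kwargs": {"commands": "1 -0.002 -0.005 0.03 0;1 -0.002 -0.005 0.05 0;1 -0.002 -0.005 0.07 0;1 -0.002 -0.005 0.085 0;1 -0.002 -0.005 0.093 0;1 -0.002 -0.005 0.097 0;1 -0.002 -0.005 0.097 0;1 -0.002 -0.005 0.097 0"}}

```text
time: 5.72
tcp_pos: [0.5843, 0.1694, 0.0687]
eef_rot: [-180.0, -0.1, 14.3]
ft_force: [0.0, -0.9, -0.2]
width: 0.0265
```

```bash
python3 go.py .5845,.168,.066; python3 - <<'E'
from h import *
c=cap('side'); 
cv2.imwrite(f'pics/side5.png',cv2.resize(c['color'][130:290,220:400],None,fx=3.5,fy=3.5,interpolation=cv2.INTER_CUBIC))
E
```

```text
t 5.7167 tcp [0.5843 0.1694 0.0687] rpy [-1.800e+02 -6.000e-02  1.429e+01] w 0.0265 F [ 0.  -0.9 -0.2] q [ -13.   32.  -12.  100.    9.   49. -105.]
.5845,.168,.066 share [-0.0002  0.0017  0.0034] rows 1.0
```

View pics/side5.png

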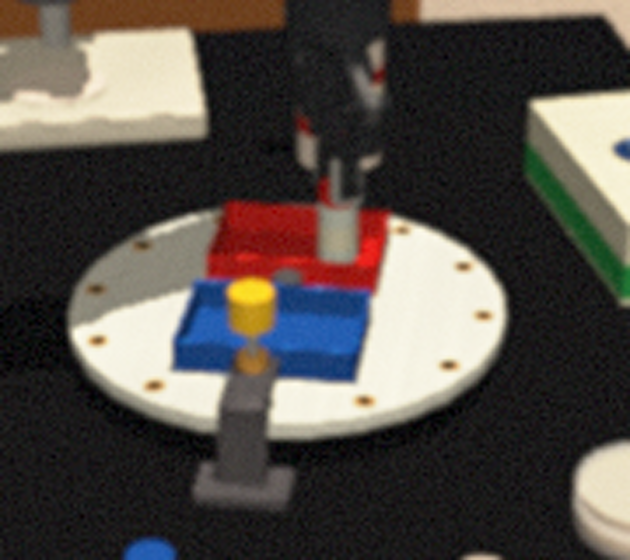

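Red1 is inside the red tray, about 2 mm above its floor. I'll lower it to the floor and open.

Emit:
{"fn": "play_rows", "kwargs": {"commands": "1 0 0 0.002 0;1 0 0 0.004 0;1 0 0 0.004 0;0.2 0 0 0.004 0;-0.1 0 0 0.004 0;-0.1 0 0 0.004 0;-0.1 0 0 0.004 0;-0.1 0 0 0.004 0"}}

```text
time: 6.43
tcp_pos: [0.5836, 0.1693, 0.0646]
eef_rot: [180.0, 0.0, 14.3]
ft_force: [-0.2, 0.2, -0.9]
width: 0.0471
```

Emit:
{"fn": "play_rows", "kwargs": {"commands": "-0.1 0 0 -0.02 0;-0.1 0 0 -0.05 0;-0.1 0 0 -0.1 0;-0.1 0 0 -0.15 0;-0.1 0 0 -0.17 0;-0.1 0 0 -0.17 0"}}

```text
time: 6.93
tcp_pos: [0.5862, 0.1705, 0.2059]
eef_rot: [-180.0, -0.5, 14.3]
ft_force: [0.3, -0.2, 0.5]
width: 0.0471
```

```bash
python3 go.py .4405,-.312,.2; python3 - <<'E'
from h import *
c=cap('side'); 
cv2.imwrite(f'pics/side6.png',cv2.resize(c['color'][130:290,220:400],None,fx=3.5,fy=3.5,interpolation=cv2.INTER_CUBIC))
E
```

```text
t 6.9333 tcp [0.5862 0.1705 0.2059] rpy [-179.95   -0.47   14.3 ] w 0.0471 F [ 0.3 -0.2  0.5] q [ -12.   24.  -13.   92.    6.   64. -102.]
.4405,-.312,.2 share [-0.3255  0.5394  0.0043] rows 13.0
```

View pics/side6.png

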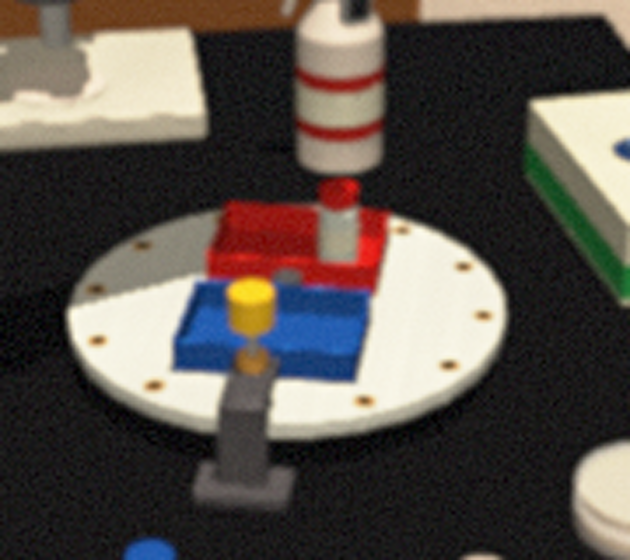

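Red1 stands upright in the red tray at crop (338,220). Next is red2.

Emit:
{"fn": "play_rows", "kwargs": {"commands": "-0.1 -0.326 0.539 0.004 0;-0.1 -0.326 0.539 0.004 0;-0.1 -0.326 0.539 0.004 0;-0.1 -0.326 0.539 0.004 0;-0.1 -0.326 0.539 0.004 0;-0.1 -0.326 0.539 0.004 0;-0.1 -0.326 0.539 0.004 0;-0.1 -0.326 0.539 0.004 0"}}

```text
time: 7.65
tcp_pos: [0.4852, -0.1513, 0.1974]
eef_rot: [-180.0, 0.1, 14.3]
ft_force: [1.6, -1.1, 1.1]
width: 0.047
```

```bash
python3 go.py .4405,-.312,.11
```

```text
t 7.65 tcp [ 0.4852 -0.1513  0.1974] rpy [-1.7995e+02  1.1000e-01  1.4310e+01] w 0.047 F [ 1.6 -1.1  1.1] q [ 17.  15.  -7. 106.   2.  59. -67.]
.4405,-.312,.11 share [-0.1036  0.1809  0.1092] rows 5.0
```

Emit:
{"fn": "play_rows", "kwargs": {"commands": "-0.1 -0.104 0.181 0 0;-0.1 -0.104 0.181 0 0;-0.1 -0.104 0.181 0 0;-0.1 -0.104 0.181 0.05 0;-0.1 -0.104 0.181 0.08 0;-0.1 -0.104 0.181 0.109 0;-0.1 -0.104 0.181 0.109 0;-0.1 -0.104 0.181 0.109 0"}}

```text
time: 8.32
tcp_pos: [0.4409, -0.3095, 0.1099]
eef_rot: [-179.8, 0.2, 14.3]
ft_force: [-0.4, -0.3, 1.5]
width: 0.0472
```

```bash
python3 go.py .4405,-.312,.026; python3 - <<'E'
from h import *
c=cap('side');s=(slice(250,400),slice(210,390))
cv2.imwrite(f'pics/side7.png',cv2.resize(c['color'][s],None,fx=3.5,fy=3.5,interpolation=cv2.INTER_CUBIC))
E
```

```text
t 8.3167 tcp [ 0.4409 -0.3095  0.1099] rpy [-179.81    0.18   14.31] w 0.0472 F [-0.4 -0.3  1.5] q [ 31.  23.  -3. 108.   1.  49. -48.]
.4405,-.312,.026 share [-0.0009  0.0033  0.1048] rows 3.0
```

View pics/side7.png

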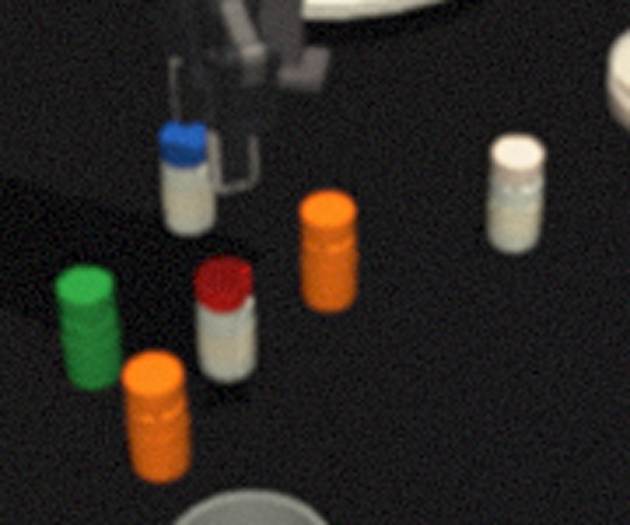

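The gripper is above red2 (crop (225,320)), and its neighbours are clear of the jaw line. I'll descend and close.

Emit:
{"fn": "play_rows", "kwargs": {"commands": "-0.1 -0.001 0.003 0.03 0;-0.1 -0.001 0.003 0.06 0;-0.1 -0.001 0.003 0.085 0;-0.1 -0.001 0.003 0.1 0;-0.1 -0.001 0.003 0.105 0;-0.1 -0.001 0.003 0.105 0;-0.1 -0.001 0.003 0.105 0"}}

```text
time: 8.95
tcp_pos: [0.4433, -0.3132, 0.0289]
eef_rot: [179.9, -0.1, 14.4]
ft_force: [0.6, -0.6, 0.3]
width: 0.0473
```

```bash
python3 go.py .4405,-.312,.026
```

```text
t 8.95 tcp [ 0.4433 -0.3132  0.0289] rpy [ 1.7992e+02 -9.0000e-02  1.4360e+01] w 0.0473 F [ 0.6 -0.6  0.3] q [ 31.  30.  -2. 112.   2.  38. -48.]
.4405,-.312,.026 share [-0.003  -0.0023  0.0036] rows 1.0
```

Emit:
{"fn": "play_rows", "kwargs": {"commands": "1 0 0 0 0;1 0 0 0 0;1 0 0 0 0;1 0 0 0 0;1 0 0 0 0;1 0 0 0 0", "force": 30}}

```text
time: 9.45
tcp_pos: [0.4432, -0.3134, 0.0289]
eef_rot: [179.9, -0.1, 14.3]
ft_force: [-1.2, 1.9, 6.3]
width: 0.026
```

Emit:
{"fn": "play_rows", "kwargs": {"commands": "1 0 0 -0.02 0;1 0 0 -0.05 0;1 0 0 -0.1 0;1 0 0 -0.15 0;1 0 0 -0.2 0;1 0 0 -0.23 0;1 0 0 -0.23 0;1 0 0 -0.23 0"}}

```text
time: 10.12
tcp_pos: [0.4429, -0.3136, 0.2136]
eef_rot: [179.8, -0.2, 14.3]
ft_force: [-0.2, 0.4, -0.8]
width: 0.0259
```

```bash
python3 go.py .5265,.184,.21; python3 - <<'E'
from h import *
c=cap('side');s=(slice(150,400),slice(210,460))
cv2.imwrite(f'pics/side8.png',cv2.resize(c['color'][s],None,fx=2.4,fy=2.4,interpolation=cv2.INTER_CUBIC))
E
```

```text
t 10.1167 tcp [ 0.4429 -0.3136  0.2136] rpy [179.82  -0.18  14.3 ] w 0.0259 F [-0.2  0.4 -0.8] q [ 31.  17.  -2. 101.   1.  62. -47.]
.5265,.184,.21 share [ 0.2549 -0.5769  0.0035] rows 13.0
```

View pics/side8.png

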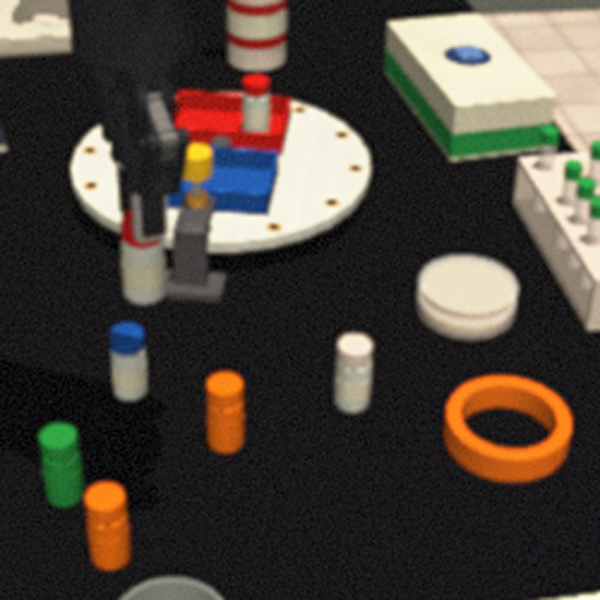

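Red2 is held upright. I'll carry it to the red tray at tray x about -30 mm.

Emit:
{"fn": "play_rows", "kwargs": {"commands": "1 0.255 -0.577 0 0;1 0.255 -0.577 0 0;1 0.255 -0.577 0 0;1 0.255 -0.577 0 0;1 0.255 -0.577 0 0;1 0.255 -0.577 0 0;1 0.255 -0.577 0 0;1 0.255 -0.577 0 0"}}

```text
time: 10.83
tcp_pos: [0.4961, 0.0175, 0.21]
eef_rot: [-180.0, 0.1, 14.3]
ft_force: [1.8, -0.5, -0.6]
width: 0.026
```

```bash
python3 go.py .5265,.184,.21
```

```text
t 10.8333 tcp [0.4961 0.0175 0.21  ] rpy [-1.7998e+02  1.4000e-01  1.4300e+01] w 0.026 F [ 1.8 -0.5 -0.6] q [  3.  14. -13. 106.   4.  61. -88.]
.5265,.184,.21 share [ 8.820e-02 -1.923e-01 -1.000e-04] rows 5.0
```

Emit:
{"fn": "play_rows", "kwargs": {"commands": "1 0.088 -0.192 0 0;1 0.088 -0.192 0 0;1 0.088 -0.192 0 0;1 0.088 -0.192 0 0;1 0.088 -0.192 0 0;1 0.088 -0.192 0.04 0;1 0.088 -0.192 0.08 0;1 0.088 -0.192 0.08 0"}}

```text
time: 11.5
tcp_pos: [0.5231, 0.1799, 0.1408]
eef_rot: [179.9, 0.6, 14.4]
ft_force: [-1.1, -1.4, -1.5]
width: 0.0258
```

```bash
python3 go.py .5265,.184,.069
```

```text
t 11.5 tcp [0.5231 0.1799 0.1408] rpy [179.91   0.65  14.35] w 0.0258 F [-1.1 -1.4 -1.5] q [ -12.   24.  -17.  103.    8.   55. -108.]
.5265,.184,.069 share [ 0.0064 -0.0041  0.0896] rows 2.0
```

Emit:
{"fn": "play_rows", "kwargs": {"commands": "1 0.004 -0.003 0.02 0;1 0.004 -0.003 0.04 0;1 0.004 -0.003 0.06 0;1 0.004 -0.003 0.075 0;1 0.004 -0.003 0.085 0;1 0.004 -0.003 0.087 0;1 0.004 -0.003 0.087 0;1 0.004 -0.003 0.087 0"}}

```text
time: 12.17
tcp_pos: [0.5304, 0.1851, 0.0786]
eef_rot: [-180.0, -0.0, 14.3]
ft_force: [-0.5, -0.1, 0.3]
width: 0.0261
```

```bash
python3 go.py .5265,.184,.069; python3 - <<'E'
from h import *
c=cap('side'); 
cv2.imwrite(f'pics/side9.png',cv2.resize(c['color'][130:290,220:400],None,fx=3.5,fy=3.5,interpolation=cv2.INTER_CUBIC))
E
```

```text
t 12.1667 tcp [0.5304 0.1851 0.0786] rpy [-1.80e+02 -4.00e-02  1.43e+01] w 0.0261 F [-0.5 -0.1  0.3] q [ -13.   28.  -16.  106.   10.   47. -110.]
.5265,.184,.069 share [-0.0051  0.0001  0.012 ] rows 1.0
```

View pics/side9.png

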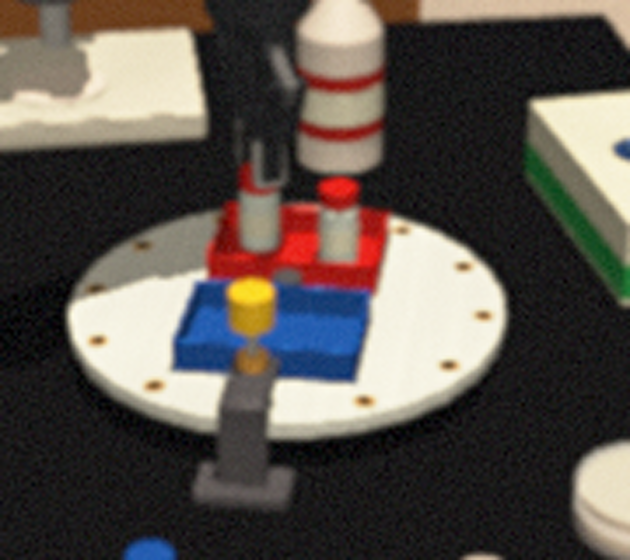

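Red2 is inside the red tray to the left of red1, about 9 mm above the floor. I'll lower it and release.

Emit:
{"fn": "play_rows", "kwargs": {"commands": "1 -0.004 0 0.005 0;1 -0.004 0 0.01 0;1 -0.004 0 0.013 0;1 -0.004 0 0.014 0;1 -0.004 0 0.014 0;1 -0.004 0 0.014 0"}}

```text
time: 12.72
tcp_pos: [0.5284, 0.1851, 0.0687]
eef_rot: [-180.0, -0.2, 14.3]
ft_force: [-2.4, -1.2, 19.6]
width: 0.0262
```

Emit:
{"fn": "play_rows", "kwargs": {"commands": "0.4 0 0 0 0;0.1 0 0 0 0;-0.1 0 0 0 0;-0.1 0 0 0 0;-0.1 0 0 0 0;-0.1 0 0 0 0"}}

```text
time: 13.22
tcp_pos: [0.5267, 0.1841, 0.0663]
eef_rot: [180.0, 0.0, 14.3]
ft_force: [-0.3, -0.6, -0.2]
width: 0.0472
```

Emit:
{"fn": "play_rows", "kwargs": {"commands": "-0.1 0 0 -0.02 0;-0.1 0 0 -0.05 0;-0.1 0 0 -0.1 0;-0.1 0 0 -0.15 0;-0.1 0 0 -0.17 0;-0.1 0 0 -0.17 0"}}

```text
time: 13.72
tcp_pos: [0.5293, 0.1855, 0.2073]
eef_rot: [-179.9, -0.4, 14.3]
ft_force: [0.3, 0.1, -0.0]
width: 0.047
```

```bash
python3 go.py .4275,-.194,.2; python3 - <<'E'
from h import *
c=cap('side'); 
cv2.imwrite(f'pics/side10.png',cv2.resize(c['color'][130:330,200:400],None,fx=3,fy=3,interpolation=cv2.INTER_CUBIC))
E
```

```text
t 13.7167 tcp [0.5293 0.1855 0.2073] rpy [-179.94   -0.44   14.3 ] w 0.047 F [ 0.3  0.1 -0. ] q [ -12.   20.  -17.   98.    7.   62. -107.]
.4275,-.194,.2 share [-0.2405  0.4283  0.0068] rows 10.0
```

View pics/side10.png

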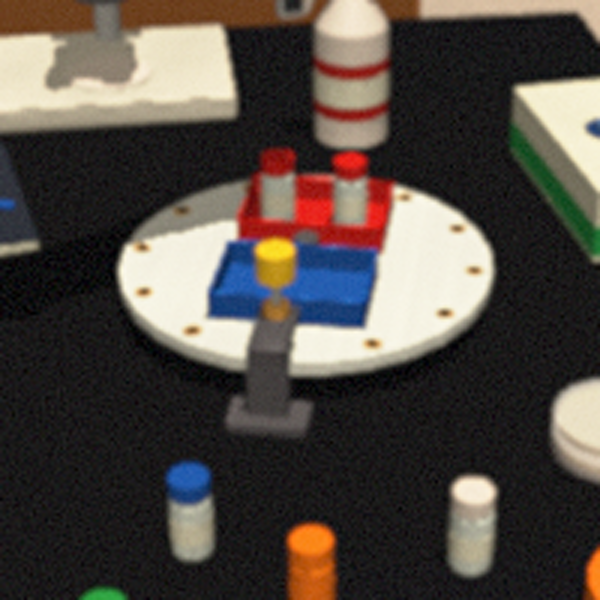

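Both red vials stand upright in the red tray. Next is the blue one.

Emit:
{"fn": "play_rows", "kwargs": {"commands": "-0.1 -0.24 0.428 0 0;-0.1 -0.24 0.428 0 0;-0.1 -0.24 0.428 0 0;-0.1 -0.24 0.428 0 0;-0.1 -0.24 0.428 0 0;-0.1 -0.24 0.428 0 0;-0.1 -0.24 0.428 0 0;-0.1 -0.24 0.428 0 0"}}

```text
time: 14.43
tcp_pos: [0.4389, -0.1395, 0.2014]
eef_rot: [-180.0, 0.1, 14.3]
ft_force: [1.6, -0.6, 1.0]
width: 0.047
```

```bash
python3 go.py .4275,-.194,.10
```

```text
t 14.4333 tcp [ 0.4389 -0.1395  0.2014] rpy [-1.7995e+02  1.1000e-01  1.4300e+01] w 0.047 F [ 1.6 -0.6  1. ] q [ 18.  10.  -8. 112.   2.  58. -67.]
.4275,-.194,.10 share [-0.0304  0.0626  0.1268] rows 3.0
```

Emit:
{"fn": "play_rows", "kwargs": {"commands": "-0.1 -0.03 0.063 0.02 0;-0.1 -0.03 0.063 0.05 0;-0.1 -0.03 0.063 0.09 0;-0.1 -0.03 0.063 0.115 0;-0.1 -0.03 0.063 0.127 0;-0.1 -0.03 0.063 0.127 0;-0.1 -0.03 0.063 0.127 0"}}

```text
time: 15.02
tcp_pos: [0.4297, -0.1922, 0.1008]
eef_rot: [-179.9, 0.1, 14.3]
ft_force: [-0.5, -0.7, 0.5]
width: 0.0471
```

```bash
python3 go.py .4275,-.194,.028
```

```text
t 15.0167 tcp [ 0.4297 -0.1922  0.1008] rpy [-1.7995e+02  7.0000e-02  1.4340e+01] w 0.0471 F [-0.5 -0.7  0.5] q [ 22.  18.  -6. 118.   3.  44. -61.]
.4275,-.194,.028 share [-0.0032  0.0016  0.091 ] rows 2.0
```

Emit:
{"fn": "play_rows", "kwargs": {"commands": "-0.1 -0.002 0.001 0.03 0;-0.1 -0.002 0.001 0.055 0;-0.1 -0.002 0.001 0.075 0;-0.1 -0.002 0.001 0.088 0;-0.1 -0.002 0.001 0.09 0;-0.1 -0.002 0.001 0.09 0;-0.1 -0.002 0.001 0.09 0"}}

```text
time: 15.6
tcp_pos: [0.4297, -0.1938, 0.0302]
eef_rot: [179.9, -0.1, 14.3]
ft_force: [-0.1, 0.2, 0.2]
width: 0.047
```

Emit:
{"fn": "play_rows", "kwargs": {"commands": "1 0 0 0 0;1 0 0 0 0;1 0 0 0 0;1 0 0 0 0;1 0 0 0 0;1 0 0 0 0", "force": 30}}

```text
time: 16.1
tcp_pos: [0.4297, -0.1939, 0.0302]
eef_rot: [179.9, -0.1, 14.3]
ft_force: [-1.4, 0.9, 7.9]
width: 0.0259
```

Emit:
{"fn": "play_rows", "kwargs": {"commands": "1 0 0 -0.02 0;1 0 0 -0.05 0;1 0 0 -0.1 0;1 0 0 -0.15 0;1 0 0 -0.2 0;1 0 0 -0.23 0;1 0 0 -0.23 0;1 0 0 -0.23 0"}}

```text
time: 16.77
tcp_pos: [0.4295, -0.194, 0.2148]
eef_rot: [179.9, -0.2, 14.3]
ft_force: [-0.8, -0.8, -1.8]
width: 0.0257
```

```bash
python3 go.py .5235,.062,.21; python3 - <<'E'
from h import *
c=cap('side');s=(slice(150,400),slice(210,460))
cv2.imwrite(f'pics/side11.png',cv2.resize(c['color'][s],None,fx=2.4,fy=2.4,interpolation=cv2.INTER_CUBIC))
E
```

```text
t 16.7667 tcp [ 0.4295 -0.194   0.2148] rpy [179.86  -0.19  14.3 ] w 0.0257 F [-0.8 -0.8 -1.8] q [ 23.  10.  -6. 110.   1.  60. -59.]
.5235,.062,.21 share [ 0.1929 -0.2811  0.0059] rows 7.0
```

View pics/side11.png

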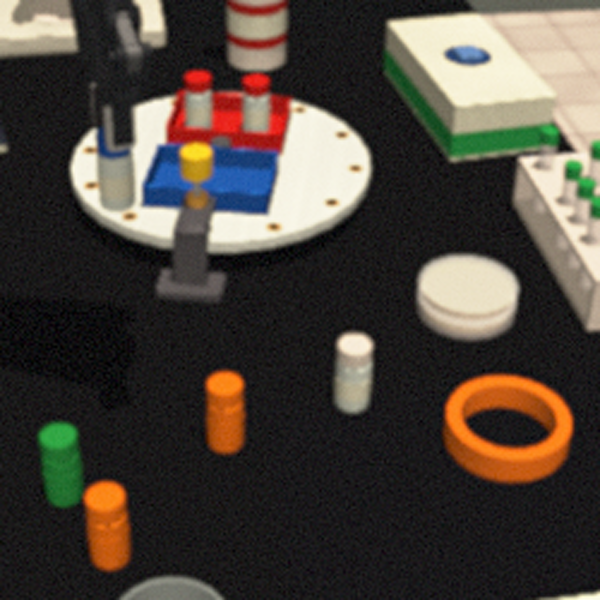

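Blue is held upright. I'll place it at (0.539,0.062), tray x about +15 mm, so the fingers stay clear of the knob.

```bash
python3 go.py .539,.062,.21
```

```text
t 16.8167 tcp [ 0.4285 -0.1937  0.2132] rpy [ 1.7996e+02 -4.0000e-02  1.4300e+01] w 0.026 F [ 0.1 -0.3 -0.6] q [ 23.  10.  -6. 110.   1.  60. -59.]
.539,.062,.21 share [ 0.2128 -0.2756  0.004 ] rows 7.0
```

Emit:
{"fn": "play_rows", "kwargs": {"commands": "1 0.213 -0.276 0 0;1 0.213 -0.276 0 0;1 0.213 -0.276 0 0;1 0.213 -0.276 0 0;1 0.213 -0.276 0 0;1 0.213 -0.276 0 0;1 0.213 -0.276 0 0;1 0.213 -0.276 0 0"}}

```text
time: 17.48
tcp_pos: [0.5394, 0.07, 0.211]
eef_rot: [-179.8, 0.1, 14.8]
ft_force: [0.3, -0.3, -0.2]
width: 0.0256
```

```bash
python3 go.py .539,.062,.082
```

```text
t 17.4833 tcp [0.5394 0.07   0.211 ] rpy [-1.7977e+02  8.0000e-02  1.4800e+01] w 0.0256 F [ 0.3 -0.3 -0.2] q [ -1.  18. -15. 100.   5.  63. -93.]
.539,.062,.082 share [-0.0029  0.0101  0.1613] rows 4.0
```

Emit:
{"fn": "play_rows", "kwargs": {"commands": "1 0 0 0.01 0;1 0 0 0.03 0;1 0 0 0.06 0;1 0 0 0.09 0;1 0 0 0.12 0;1 0 0 0.145 0;1 0 0 0.16 0;1 0 0 0.16 0"}}

```text
time: 18.15
tcp_pos: [0.5357, 0.0598, 0.0809]
eef_rot: [180.0, 0.4, 14.2]
ft_force: [-1.2, -0.2, -0.8]
width: 0.0256
```

```bash
python3 go.py .539,.062,.07; python3 - <<'E'
from h import *
c=cap('side'); 
cv2.imwrite(f'pics/side12.png',cv2.resize(c['color'][130:290,220:400],None,fx=3.5,fy=3.5,interpolation=cv2.INTER_CUBIC))
E
```

```text
t 18.15 tcp [0.5357 0.0598 0.0809] rpy [179.99   0.44  14.2 ] w 0.0256 F [-1.2 -0.2 -0.8] q [ -2.  26. -14. 109.   8.  46. -96.]
.539,.062,.07 share [ 0.0048 -0.0016  0.0136] rows 1.0
```

View pics/side12.png

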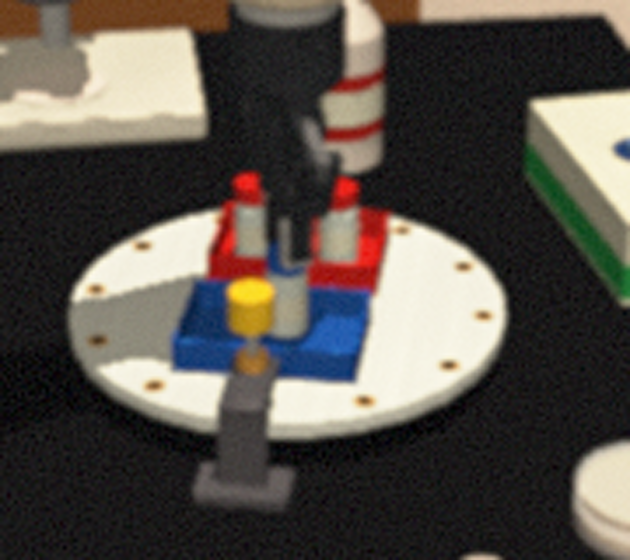

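The blue vial is inside the blue tray, about 10 mm above the floor. I'll lower it and release.

Emit:
{"fn": "play_rows", "kwargs": {"commands": "1 0 0 0.005 0;1 0 0 0.009 0;1 0 0 0.012 0;1 0 0 0.014 0;1 0 0 0.014 0;1 0 0 0.014 0"}}

```text
time: 18.7
tcp_pos: [0.5393, 0.0624, 0.074]
eef_rot: [180.0, -0.0, 14.3]
ft_force: [-0.2, 0.1, -1.1]
width: 0.0259
```

Emit:
{"fn": "play_rows", "kwargs": {"commands": "0.4 0 0 0 0;0.1 0 0 0 0;-0.1 0 0 0 0;-0.1 0 0 0 0;-0.1 0 0 0 0;-0.1 0 0 0 0"}}

```text
time: 19.2
tcp_pos: [0.5392, 0.0624, 0.0738]
eef_rot: [180.0, -0.0, 14.3]
ft_force: [-0.0, -1.5, 0.7]
width: 0.0469
```

Emit:
{"fn": "play_rows", "kwargs": {"commands": "-0.1 0 0 -0.02 0;-0.1 0 0 -0.05 0;-0.1 0 0 -0.1 0;-0.1 0 0 -0.15 0;-0.1 0 0 -0.17 0;-0.1 0 0 -0.17 0;-0.1 0 0 -0.17 0"}}

```text
time: 19.78
tcp_pos: [0.5398, 0.0625, 0.2109]
eef_rot: [180.0, -0.1, 14.3]
ft_force: [0.4, 0.0, -0.1]
width: 0.047
```

```bash
python3 go.py .503,-.017,.2; python3 - <<'E'
from h import *
c=cap('side'); 
cv2.imwrite(f'pics/side13.png',cv2.resize(c['color'][130:290,220:400],None,fx=3.5,fy=3.5,interpolation=cv2.INTER_CUBIC))
im=c['color'];Z=c['range_z'];hsv=cv2.cvtColor(im,cv2.COLOR_BGR2HSV);H,S,V=[hsv[...,i].astype(int) for i in range(3)]
yy,xx=np.where((H>20)&(H<34)&(S>130)&(V>60)&(Z>0)&(Z<1.3))
P=world(c,xx,yy,Z[yy,xx]);print(len(P),np.percentile(P,[5,50,95],axis=0).round(4),xx.min(),xx.max(),yy.min(),yy.max())
print('centre on z=.113',world(c,(xx.min()+xx.max())/2,(yy.min()+yy.max())/2,plane=.113).round(4))
E
```

```text
t 19.7833 tcp [0.5398 0.0625 0.2109] rpy [ 1.7998e+02 -1.4000e-01  1.4300e+01] w 0.047 F [ 0.4  0.  -0.1] q [ -1.  18. -15. 100.   5.  62. -93.]
.503,-.017,.2 share [-0.0691  0.0849  0.0135] rows 3.0
160 [[ 0.4919 -0.0338  0.1047]
 [ 0.5034 -0.0291  0.1202]
 [ 0.5149 -0.011   0.1259]] 244 297 210 355
centre on z=.113 [[ 0.4429 -0.2486  0.113 ]]
```

View pics/side13.png

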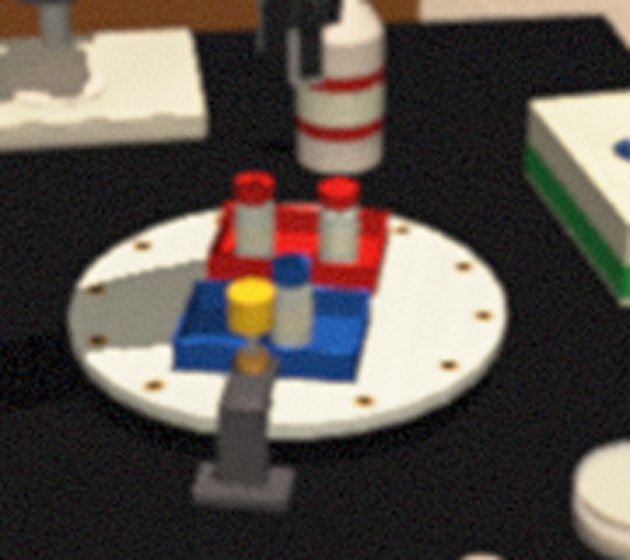

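All three vials stand upright in their trays, blue at crop (292,300), and the plunger is still seated. The knob is at (0.503,-0.017) with its top at z = 0.126. I'll move above it.

Emit:
{"fn": "play_rows", "kwargs": {"commands": "-0.1 -0.069 0.085 0 0;-0.1 -0.069 0.085 0 0;-0.1 -0.069 0.085 0.02 0;-0.1 -0.069 0.085 0.05 0;-0.1 -0.069 0.085 0.07 0;-0.1 -0.069 0.085 0.07 0;-0.1 -0.069 0.085 0.07 0;-0.1 -0.069 0.085 0.07 0"}}

```text
time: 20.5
tcp_pos: [0.5026, -0.0169, 0.1539]
eef_rot: [-180.0, 0.0, 14.3]
ft_force: [-0.7, 0.5, -0.1]
width: 0.0471
```

```bash
python3 go.py .503,-.017,.094; python3 - <<'E'
from h import *
c=cap('side'); 
cv2.imwrite(f'pics/side14.png',cv2.resize(c['color'][130:290,220:400],None,fx=3.5,fy=3.5,interpolation=cv2.INTER_CUBIC))
E
```

```text
t 20.5 tcp [ 0.5026 -0.0169  0.1539] rpy [-1.7999e+02  3.0000e-02  1.4330e+01] w 0.0471 F [-0.7  0.5 -0.1] q [  6.  18. -13. 110.   5.  53. -85.]
.503,-.017,.094 share [0.0005 0.0002 0.0749] rows 2.0
```

View pics/side14.png

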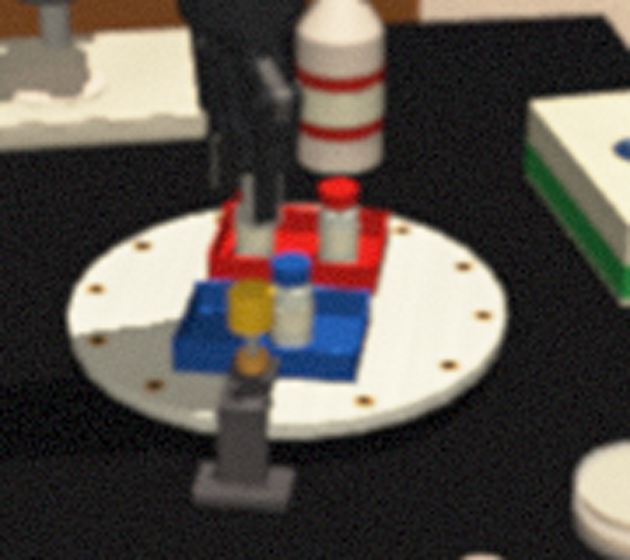

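The gripper is above the knob, which is at crop (250,305), and the blue vial is clear of it. I'll descend and check the force before closing.

Emit:
{"fn": "play_rows", "kwargs": {"commands": "-0.1 0 0 0.015 0;-0.1 0 0 0.03 0;-0.1 0 0 0.045 0;-0.1 0 0 0.058 0;-0.1 0 0 0.068 0;-0.1 0 0 0.074 0;-0.1 0 0 0.074 0;-0.1 0 0 0.074 0"}}

```text
time: 21.22
tcp_pos: [0.5027, -0.0171, 0.0948]
eef_rot: [-180.0, -0.0, 14.3]
ft_force: [-0.7, -0.1, 0.6]
width: 0.0471
```

```bash
python3 go.py .503,-.017,.094; python3 - <<'E'
from h import *
c=cap('side'); 
cv2.imwrite(f'pics/side15.png',cv2.resize(c['color'][150:270,220:360],None,fx=5,fy=5,interpolation=cv2.INTER_CUBIC))
E
```

```text
t 21.2167 tcp [ 0.5027 -0.0171  0.0948] rpy [-180.     -0.     14.31] w 0.0471 F [-0.7 -0.1  0.6] q [  6.  22. -13. 114.   7.  45. -86.]
.503,-.017,.094 share [ 0.0004 -0.      0.001 ] rows 1.0
```

View pics/side15.png

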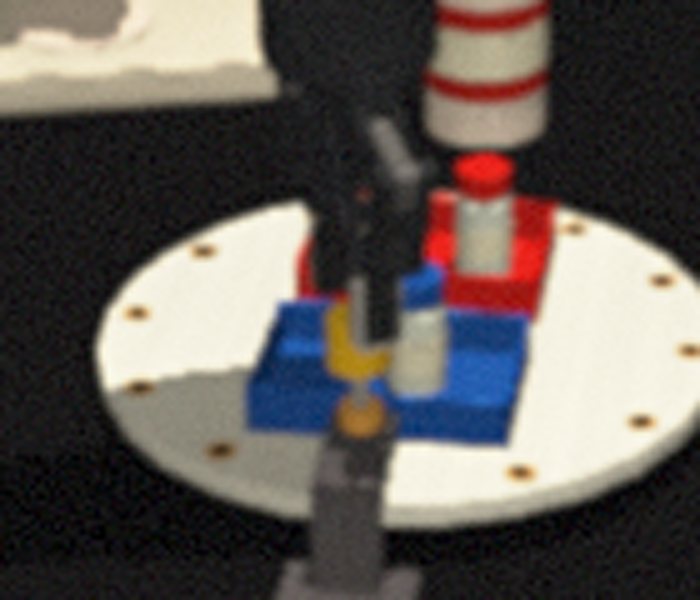

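The knob is between the fingers at crop (355,345), with no contact force. I'll close firmly.

Emit:
{"fn": "play_rows", "kwargs": {"commands": "1 0 0 0 0;1 0 0 0 0;1 0 0 0 0;1 0 0 0 0;1 0 0 0 0;1 0 0 0 0;1 0 0 0 0", "force": 80}}

```text
time: 21.85
tcp_pos: [0.5032, -0.0177, 0.0958]
eef_rot: [179.9, -0.1, 14.3]
ft_force: [-2.0, -1.7, 8.5]
width: 0.0252
```

Emit:
{"fn": "play_rows", "kwargs": {"commands": "1 0 0 -0.003 0;1 0 0 -0.006 0;1 0 0 -0.009 0;1 0 0 -0.012 0;1 0 0 -0.015 0;1 0 0 -0.015 0;1 0 0 -0.015 0;1 0 0 -0.015 0"}}

```text
time: 22.52
tcp_pos: [0.503, -0.0177, 0.1065]
eef_rot: [180.0, -0.0, 14.3]
ft_force: [5.4, -3.5, -10.2]
width: 0.025
```

```bash
python3 go.py
```

```text
t 22.5167 tcp [ 0.503  -0.0177  0.1065] rpy [ 1.7997e+02 -3.0000e-02  1.4290e+01] w 0.025 F [  5.4  -3.5 -10.2] q [  6.  21. -13. 113.   6.  47. -86.]
```

Lifting 12 mm gives 10 N, which matches the spring. I'll continue to the stop in small steps.

Emit:
{"fn": "play_rows", "kwargs": {"commands": "1 0 0 -0.002 0;1 0 0 -0.004 0;1 0 0 -0.006 0;1 0 0 -0.007 0;1 0 0 -0.007 0;1 0 0 -0.007 0;1 0 0 -0.007 0"}}

```text
time: 23.1
tcp_pos: [0.5029, -0.0177, 0.1119]
eef_rot: [180.0, -0.0, 14.3]
ft_force: [5.1, -2.8, -12.7]
width: 0.0249
```

```bash
python3 go.py
```

```text
t 23.1 tcp [ 0.5029 -0.0177  0.1119] rpy [ 1.7997e+02 -2.0000e-02  1.4290e+01] w 0.0249 F [  5.1  -2.8 -12.7] q [  6.  21. -13. 113.   6.  47. -86.]
```

Emit:
{"fn": "play_rows", "kwargs": {"commands": "1 0 0 -0.001 0;1 0 0 -0.002 0;1 0 0 -0.002 0;1 0 0 -0.002 0;1 0 0 -0.002 0"}}

```text
time: 23.52
tcp_pos: [0.5029, -0.0177, 0.1134]
eef_rot: [180.0, -0.0, 14.3]
ft_force: [6.5, -2.2, -12.5]
width: 0.0244
```

```bash
python3 go.py; python3 - <<'E'
from h import *
c=cap('side'); 
cv2.imwrite(f'pics/side16.png',cv2.resize(c['color'][150:270,220:360],None,fx=5,fy=5,interpolation=cv2.INTER_CUBIC))
E
```

```text
t 23.5167 tcp [ 0.5029 -0.0177  0.1134] rpy [ 1.7997e+02 -2.0000e-02  1.4280e+01] w 0.0244 F [  6.5  -2.2 -12.5] q [  6.  20. -13. 113.   6.  48. -86.]
```

View pics/side16.png

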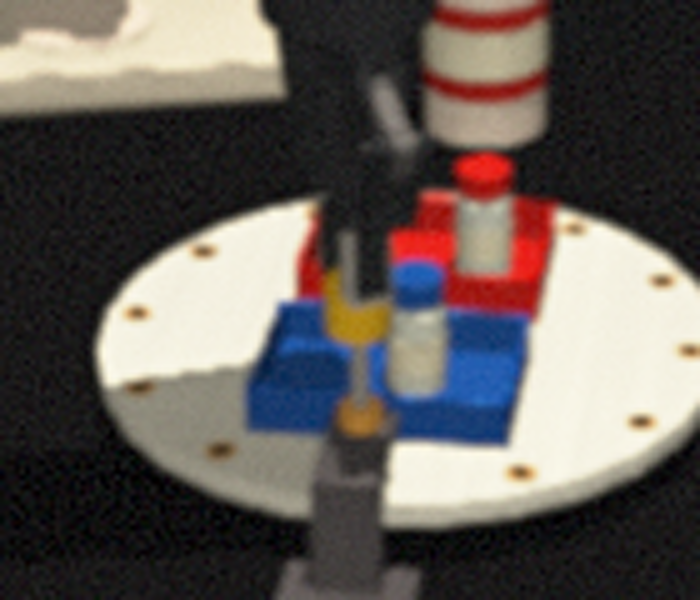

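The knob is visibly raised: its bottom edge moved from y≈378 to y≈340 in the crop, roughly 18 mm. I'll increase the grip and pull a bit more to confirm the stop by a rise in force.

Emit:
{"fn": "play_rows", "kwargs": {"commands": "1 0 0 0 0;1 0 0 0 0;1 0 0 -0.001 0;1 0 0 -0.002 0;1 0 0 -0.002 0;1 0 0 -0.002 0", "force": 120}}

```text
time: 24.07
tcp_pos: [0.5028, -0.0177, 0.1144]
eef_rot: [180.0, 0.0, 14.3]
ft_force: [8.4, -2.5, -19.1]
width: 0.0224
```

```bash
python3 go.py
```

```text
t 24.0667 tcp [ 0.5028 -0.0177  0.1144] rpy [179.99   0.    14.29] w 0.0224 F [  8.4  -2.5 -19.1] q [  6.  20. -13. 112.   6.  48. -86.]
```

The force rose to 19 N, above the 12 N spring, so the plunger is against its stop. I'll hold and check for creep.

Emit:
{"fn": "play_rows", "kwargs": {"commands": "1 0 0 0 0;1 0 0 0 0;1 0 0 0 0;1 0 0 0 0;1 0 0 0 0;1 0 0 0 0;1 0 0 0 0;1 0 0 0 0"}}

```text
time: 24.73
tcp_pos: [0.5028, -0.0177, 0.1145]
eef_rot: [180.0, 0.0, 14.3]
ft_force: [8.5, -3.3, -19.2]
width: 0.0224
```

Emit:
{"fn": "play_rows", "kwargs": {"commands": "1 0 0 0 0;1 0 0 0 0;1 0 0 0 0;1 0 0 0 0;1 0 0 0 0;1 0 0 0 0;1 0 0 0 0;1 0 0 0 0"}}

```text
time: 25.4
tcp_pos: [0.5028, -0.0177, 0.1144]
eef_rot: [180.0, 0.0, 14.3]
ft_force: [8.6, -2.2, -19.6]
width: 0.0226
```

```bash
python3 - <<'E'
from h import *
c=cap('side'); im=c['color'];Z=c['range_z']
cv2.imwrite(f'pics/side17.png',cv2.resize(im[150:330,200:400],None,fx=3.3,fy=3.3,interpolation=cv2.INTER_CUBIC))
hsv=cv2.cvtColor(im,cv2.COLOR_BGR2HSV);H,S,V=[hsv[...,i].astype(int) for i in range(3)]
m=(H>18)&(H<34)&(S>130)&(V>60)&(Z>0)&(Z<1.3)
m[:190]=0;m[240:]=0;m[:,:270]=0;m[:,310:]=0
yy,xx=np.where(m);P=world(c,xx,yy,Z[yy,xx]);print(len(P),'knob z 2..98%',np.percentile(P[:,2],[2,10,90,98]).round(4),yy.min(),yy.max())
E
python3 go.py
```

```text
100 knob z 2..98% [0.1199 0.1213 0.1407 0.143 ] 203 218
t 25.45 tcp [ 0.5028 -0.0177  0.1145] rpy [179.99   0.    14.29] w 0.0224 F [  8.5  -1.5 -19.6] q [  6.  20. -13. 112.   6.  48. -86.]
```

View pics/side17.png

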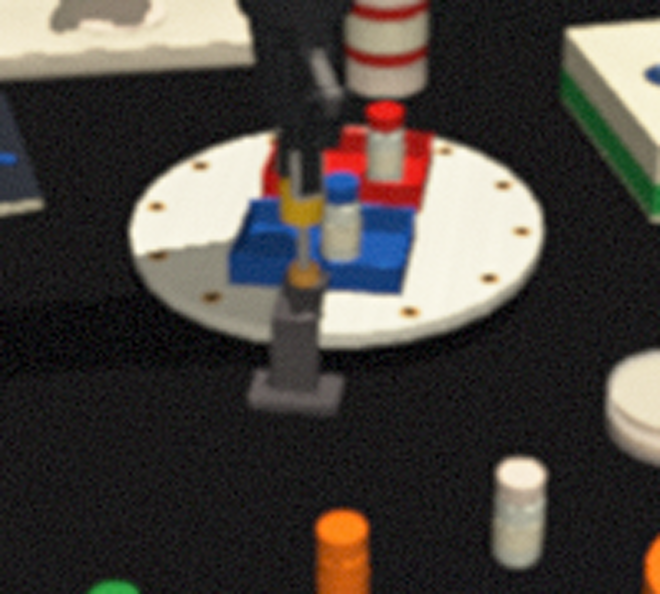

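The knob now spans z≈0.120–0.143, against 0.100–0.126 when seated, and the hold is steady with no creep. The vials I can see are upright. I'm handing in.

```bash
python3 -c "
from station import bot
print(bot.sign_off()); s=bot.observe(); print(s['time'],s['tcp_pos'],s['ft_force'],s['width'])"
```

```text
the job is handed in; nothing more can be done
None
the job is handed in; nothing more can be done
```

I stood both red-capped vials upright in the red tray and the blue-capped vial upright in the blue tray. I then gripped the yellow knob with 120 N and pulled the plunger up to its stop. The job was handed in at about 25.5 s with the knob still held up, and the hand-in gives no verdict.

- **Plunger:** the depth image put the knob top at about 0.143 m, against about 0.126 m seated. The pull held steady at 19–20 N for 1.4 s with no creep, above the roughly 12 N spring, so it is against the stop.
- **Vials:** in the last picture red1 and blue stood upright. Red2 was hidden behind the gripper; it stood upright in the earlier picture taken after all three vials were released, and nothing went near it after that.
- **Other things on the bench:** the white-capped vial still stood where it was by eye. The dishes and spray bottle looked undisturbed where the last picture showed them. I did not re-measure any of these, and the tape and beaker were not clearly in the last view.
- **Small deviation:** I let go of the blue vial about 4 mm above the tray floor. It settled upright.
- **Width reading that disagreed:** the gripper read about 22 mm on the 30 mm knob and 26 mm on the 28 mm vials. I took that as the pads giving under load; I did not check it separately.

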